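# Put the seal stone away under the sliding lid

### The job

Put the seal stone with the round knob away in the wooden case: press on the case's flush lid and slide it fully open, lay that stone flat on the floor of the empty well that was under the lid (set it down, do not drop it), then slide the lid fully closed over it again. Leave the other stones and everything else on the table where they are.

Things in the scene. Friction and masses are not known exactly. Their poses are not given: they have to be found in the camera images.
- case: Dark wooden case fixed to the table, 120 (its x) by 222 (its y) by 44 mm high, walls 8 mm; origin at the centre of its underside; its y may point any way on the table. Two wells, each 104 (x) by 100 mm (y), floor 6 mm above the table, 31 mm deep below the lid, 6 mm wide divider at y = 0. The +y well holds a fixed white dish of red paste, top at 24 mm; the -y well is empty. One lid covers one well or the other.
- lid (a joint): Lid position along the case's +y axis in m: 0 = closed, over the empty (-y) well, at its stop; 0.100 = fully open, over the dish well, at its stop. Starts 0 to 12 mm from closed and stays where it is left. Sliding it takes about 1.5 N (more if fast): closed fingertips pressing down with 6 to 15 N drag it by friction.
- lid_top (a point): Centre of the lid's upper face, 43 mm above the table. A plain medium-brown wooden panel without handle, 103 (case x) by 106 (case y) by 6 mm, its top 1 mm below the case's rim, with nothing to hook into; it does not yield downwards. Axes parallel to the case's.
- well (a point): Centre of the floor of the empty (-y) well, 53 mm from the case's centre, 6 mm above the table; axes parallel to the case's.
- seal_center (a point): Centre of the block of the seal stone to put away: pale marble, 46 mm long (its x, level) by 24 by 24 mm, 55 to 110 g, with a 19 mm ball knob on a neck at its +x end (knob tip 44 mm from this point); -x end stained red like all the stones. Lies on a felt board (top 8 mm above the table) in a row of three stones about 80 mm apart, in any order; the only one with a knob.
- stone_long_center (a point): Centre of a plain stone without knob, 70 by 24 by 24 mm, lying on the same board; leave alone.
- stone_short_center (a point): Centre of a plain stone without knob, 42 by 24 by 24 mm, lying on the same board; leave alone.
- gourd_mini: Small bottle gourd, 34 mm across, 50 mm tall, standing on the felt board behind the stones; origin at its foot; leave alone.
- paste_jar: Jar, 60 mm across, 50 mm tall, standing on the table at the back; leave alone.
- gourd_small: Bottle gourd, 68 mm across, 100 mm tall, at the back; leave alone.
- brush_pot: White cup, 80 mm across, 100 mm tall, on the left side; leave alone.
- ink_block: Dark flat block, 120 by 80 by 22 mm, on the left side; leave alone.
Not all that is in view belongs to the job. Leave any green or turquoise look-alike of the part that bears seal_center alone.

How it is judged:
On the way, in this order (a step that is already met when the one before it is completed fails the run):
1. the lid is slid open (at least 85 of its 100 mm) (value of joint lid above 0.085 m), for 0.1 s.
2. the knobbed stone lies flat on the floor of the empty well, let go, while the lid is still open (x of seal_center in the frame of case between -0.048 and 0.048 m and y of seal_center in the frame of case between -0.099 and -0.007 m and z of seal_center in the frame of case between 0.01 and 0.024 m and angle between seal_center's own x axis and vertical between 1.4 and 1.74 rad and contact force between the fingers and seal below 0.1 N and linear speed of seal below 0.02 m/s and value of joint lid above 0.075 m), for 0.2 s.
3. the lid is slid closed over it (value of joint lid below 0.005 m), for 0.1 s.
At the end, for the whole second after the job is handed in: The knobbed stone lies flat (its long axis within about 10 degrees of level, its centre 10 to 24 mm above the case's underside, within the well's walls) at rest and released on the floor of the case's -y well, and the lid is within 5 mm of fully closed (x of seal_center in the frame of case between -0.048 and 0.048 m and y of seal_center in the frame of case between -0.099 and -0.007 m and z of seal_center in the frame of case between 0.01 and 0.024 m and angle between seal_center's own x axis and vertical between 1.4 and 1.74 rad and contact force between the fingers and seal below 0.1 N and linear speed of seal below 0.02 m/s and value of joint lid below 0.005 m); the robot touches nothing.
It fails at once if a bystander is moved more than 30 mm (stones) or 40 mm (other things) (distance of any of stone_long_center, stone_short_center from where it was at the start of the episode above 0.03 m or distance of any of gourd_mini, paste_jar, gourd_small, brush_pot, ink_block from where it was at the start of the episode above 0.04 m).
It fails at once if the knobbed stone is dropped (falls free at more than 0.55 m/s, some 15 mm of fall) (contact force between anything else and seal below 0.02 N and linear speed of seal above 0.55 m/s).
It also fails if it takes over 64 s, if anything falls off the work surface, if the arm or the gripper's body presses on something with over 40 N, if the wrist force passes 120 N, or if a joint passes its speed limit or range.

### The arm

A 6-joint arm with a two-finger parallel gripper is mounted at the origin on the work surface. World frame = base frame: x ahead of the robot, y to its left, z up, the work surface at z = 0. Lengths are in m, angles in rad, forces in N, time in s.
With the tool pointing down it reaches from about 0.275 to 0.975 m from the base axis. Payload 8.4 kg.
Tool frame: the origin (TCP) lies on the front face of the gripper's body, between the roots of the fingers; the fingertips stand 88 mm ahead of it and the grasp point (between the pads) lies 69 mm ahead of it; z points along the fingers, y is the line along which they close (so a half turn about z gives the same grasp; the last joint's range is limited). The gripper opens to 92 mm and grips with 3 to 60 N. Pads are 20 mm wide; open, the fingers measure 128 mm over their backs; the gripper's body (75 mm by 189 mm) begins 69 mm behind the grasp point.
Start: joints at [-1.288, 0.353, 1.633, -0, 1.155, -0.002], TCP at [0.176, -0.6, 0.303] pointing down, gripper open.
Joint ranges: [-2.63, 2.63], [-0.92, 2.1], [0.06, 2.66], [-1.3, 4.44], [0, 2.69], [-3.02, 3.02]. Speed limits (rad/s): [2.22, 2.22, 2.79, 3.14, 3.14, 3.14].

### API

Orientations are given as a unit quaternion [w, x, y, z].
In Python, from cell import manip, grab_frame gives the robot as it stands.
- The arm moves only by the tool play_rows, never from a script. Its argument "steps" is a list of rows, each a list of 5 numbers: the shift along the tool's x, y, z in units of 25 mm (1.0 is 25 mm), then the turn about the tool's z in units of 5 degrees (1.0 is 5 degrees), then the finger opening in mm, from 0 to 91.9. A call has 1 to 8 rows; each row shifts and turns the commanded pose from where the row before left it, along the tool's axes as they then stand; what a row does not reach is not made up. A row lasts 1/10 s, in which the tool goes at most 50 mm and 8.59 degrees, less where a joint would pass 70% of its speed; a pose out of reach is approached as far as the arm can. A call is refused whole if a number of a shift passes 1 or a number of a turn 1, either way. A call with a gripper value outside its range is refused whole. The fingers move at their own pace and stop on an object; "squeeze" is the grip in N (left out, the last holds). Time passes only in rows, so rows that do not move let the fingers close. It gives the time, the measured TCP pose, the force, the opening and the grip force at its end, in the units of the state.
- manip.observe(): the state, without advancing time (a new reading comes with each control period).
- grab_frame(name): name is "side" or "top" or "wrist"; returns a dict with "color" (384x512x3 uint8, blue, green, red), "vfov" (degrees; the focal length in pixels is half the picture's height over the tangent of half this angle, whatever the lens; pixels are square), "cx", "cy" (the principal point, pixels), "world_to_cam" (4x4, takes a point from world to camera coordinates). Camera axes: x right, y up, looking along -z (the intrinsics and any distortion apply to the point x, -y, -z); pixel columns grow to the right and rows downward; lengths in m; the calibration is good to about 2 mm. A picture is of the moment at which its call begins. There is no depth.
- manip.job_done(): hands the job in; it is judged then, once.
The state is a dict: "time": time; "joint_positions": joint angles; "qvel": joint speeds; "joint_efforts": joint torques, N m; "eef_pos": TCP position; "ee_rot": TCP orientation; "contact_force": force on the tool from outside, world axes, zero at the start; "ft_torque": the same for the moment, N m; "width": finger opening in m; "grasp_force": force on a finger pad.
Only numpy, scipy, OpenCV 4.12 (cv2) and the standard library are available. Lean on these libraries where they do the work, as an engineer would, in place of code of your own. Each camera call takes 0.05 s, during which the arm holds its last target. There are 200 camera calls.

## Working session

There is one attempt and no reset: what is moved stays moved. The work goes in short steps, Python scripts to look and compute and a tool call to move; the robot and the scene stay as the last step left them, time stands still between calls to the robot, and variables do not carry over. Pictures are saved under pics/ and viewed, at most 12 in all, crops included, and the job is handed in when it is done.

Besides the shell and the picture viewer there is one more tool, called as name(argument=value, ...) on one line, values as JSON. play_rows: Moves the arm, as the interface text tells. Its arguments: {"type":"object","properties":{"steps":{"type":"array","items":{"type":"array","items":{"type":"number"}}},"squeeze":{"type":"number"}},"required":["steps"]}

```bash
mkdir -p pics; ls
cat > h.py <<'E'
import numpy as np, cv2, pickle, sys
from cell import manip, grab_frame
def snap(n,tag):
    f=grab_frame(n); cv2.imwrite(f'pics/{tag}.png',f['color']); pickle.dump(f,open(f'pics/{tag}.pkl','wb')); return f
def load(tag): return pickle.load(open(f'pics/{tag}.pkl','rb'))
def ray(f,u,v):
    fl=f['color'].shape[0]/2/np.tan(np.radians(f['vfov'])/2)
    d=np.array([(u-f['cx'])/fl,-(v-f['cy'])/fl,-1.]); T=np.array(f['world_to_cam']); R=T[:3,:3]
    return -R.T@T[:3,3], R.T@d
def onz(f,u,v,z):
    o,d=ray(f,u,v); return o+d*(z-o[2])/d[2]
def proj(f,p):
    fl=f['color'].shape[0]/2/np.tan(np.radians(f['vfov'])/2)
    T=np.array(f['world_to_cam']); c=T[:3,:3]@np.array(p)+T[:3,3]
    return np.array([f['cx']-fl*c[0]/c[2], f['cy']+fl*c[1]/c[2]])
def tri(f1,p1,f2,p2):
    o1,d1=ray(f1,*p1); o2,d2=ray(f2,*p2)
    A=np.stack([d1,-d2],1); s=np.linalg.lstsq(A,o2-o1,rcond=None)[0]
    a,b=o1+s[0]*d1,o2+s[1]*d2; return (a+b)/2, np.linalg.norm(a-b)
E
python3 - <<'E'
from h import *
fs=[snap(n,n+'0') for n in ('top','side','wrist')]
for f in fs: print({k:v for k,v in f.items() if k!='color'})
print(manip.observe())
cv2.imwrite('pics/ts.png',cv2.resize(np.vstack([fs[0]['color'],fs[1]['color']]),(400,600)))
E
```

```text
pics
{'vfov': 43.116491253177365, 'cx': 254.7331422961126, 'cy': 190.5809485690338, 'world_to_cam': array([[-0.0072605 , -0.99995248, -0.00650595,  0.06037721],
       [ 0.99606663, -0.00780655,  0.08826281, -0.56870224],
       [-0.0883094 , -0.00583953,  0.99607598, -1.77012513],
       [ 0.        ,  0.        ,  0.        ,  1.        ]])}
{'vfov': 52.061864721511036, 'cx': 250.49906133088015, 'cy': 194.6791264148084, 'world_to_cam': array([[ 0.96369599, -0.26611731,  0.02171691, -0.54574433],
       [ 0.15510832,  0.62418504,  0.76572479, -0.15173369],
       [-0.21732799, -0.73455743,  0.64280162, -1.07629866],
       [ 0.        ,  0.        ,  0.        ,  1.        ]])}
{'vfov': 60.54726360503789, 'cx': 251.03573890149863, 'cy': 195.25108300345875, 'world_to_cam': array([[ 2.81103499e-01, -9.59677375e-01, -3.98866591e-04,
        -6.24815643e-01],
       [ 9.29807850e-01,  2.72457120e-01, -2.47435808e-01,
         2.75970589e-02],
       [ 2.37567221e-01,  6.91842021e-02,  9.68904207e-01,
        -3.89981483e-01],
       [ 0.00000000e+00,  0.00000000e+00,  0.00000000e+00,
         1.00000000e+00]])}
{'time': 0.15, 'joint_positions': array([-1.28839213e+00,  3.53502941e-01,  1.63391777e+00,  2.07148346e-05,
        1.15524223e+00, -2.37884068e-03]), 'qvel': array([ 0.00149034, -0.00258344, -0.00275951,  0.00049869,  0.00057432,
       -0.00032476]), 'joint_efforts': array([ 4.03974582e-05, -5.94206893e+01, -3.34470642e+01,  6.98048249e-02,
        2.05111841e-02, -8.51217123e-05]), 'eef_pos': array([ 0.17553398, -0.59955641,  0.30214693]), 'ee_rot': array([-5.31229915e-04,  9.89879897e-01,  1.41906668e-01, -6.53014835e-05]), 'contact_force': array([-0.17311899, -0.74107992,  0.79028749]), 'ft_torque': array([ 0.01323804, -0.01922688, -0.00093191]), 'grasp_force': 0.0, 'width': 0.09212954569873472}
```

View pics/top0.png

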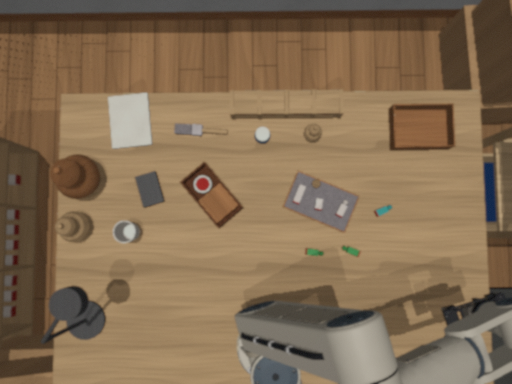

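View pics/side0.png

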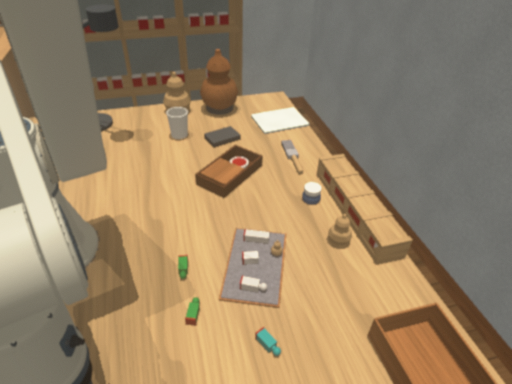

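Top view: case at about (211,195) with the red dish at (203,184), three stones on the felt at (300,193), (320,203), (343,208). Green/turquoise look-alikes are at (314,252), (351,251), (383,210). In the side view the pale stone at (252,283) seems to carry the knob, which matches top (343,208). I'll enlarge to confirm and measure roughly.

Run:
```python
from h import *
t,s=load('top0'),load('side0')
a=cv2.resize(t['color'][160:240,170:370],(800,320),interpolation=cv2.INTER_CUBIC)
b=cv2.resize(s['color'][225:305,190:390],(700,280),interpolation=cv2.INTER_CUBIC)
b=np.hstack([b,np.zeros((280,100,3),np.uint8)])
cv2.imwrite('pics/crop1.png',np.vstack([a,b]))
for n,p,z in [('seal',(343,208),.02),('short',(320,203),.02),('long',(300,193),.02),('case',(211.5,195),.044),('dish',(203,184),.03)]: print(n,onz(t,*p,z))
for f in (t,s):
    hsv=cv2.cvtColor(f['color'],cv2.COLOR_BGR2HSV)
    m=cv2.inRange(hsv,(0,0,150),(180,60,255))
    n,l,st,c=cv2.connectedComponentsWithStats(m)
    for i in range(1,n):
        if 15<st[i,4]<300 : print(st[i],c[i].round(1))
```

```text
seal [ 0.50254474 -0.26907891  0.02      ]
short [ 0.52167104 -0.1846473   0.02      ]
long [ 0.55931269 -0.11138591  0.02      ]
case [0.55251073 0.21411706 0.044     ]
dish [0.59461716 0.2468742  0.03      ]
[192 124  10  11  91] [196.7 128.5]
[255 126  16  15 177] [262.2 133.1]
[194 176  17  17  90] [201.9 183.7]
[294 185  12  18 125] [299.3 193.2]
[315 198   8  11  74] [318.7 203.2]
[337 201  10  15  92] [341.9 208.6]
[113 220  23  24 235] [125.9 231.2]
[237 337  17  47 242] [243.5 358.5]
[254 356   8  10  16] [257.5 360.1]
[474 363  38  21 247] [493.3 374.9]
[381 379  14   5  45] [389.  381.6]
[167 107  21  12 137] [176.8 112.5]
[ 23 117  20  47 264] [ 35.8 139.4]
[282 141  16  15 139] [289.8 148.1]
[305 182  16  13 167] [312.4 187.9]
```

View pics/crop1.png

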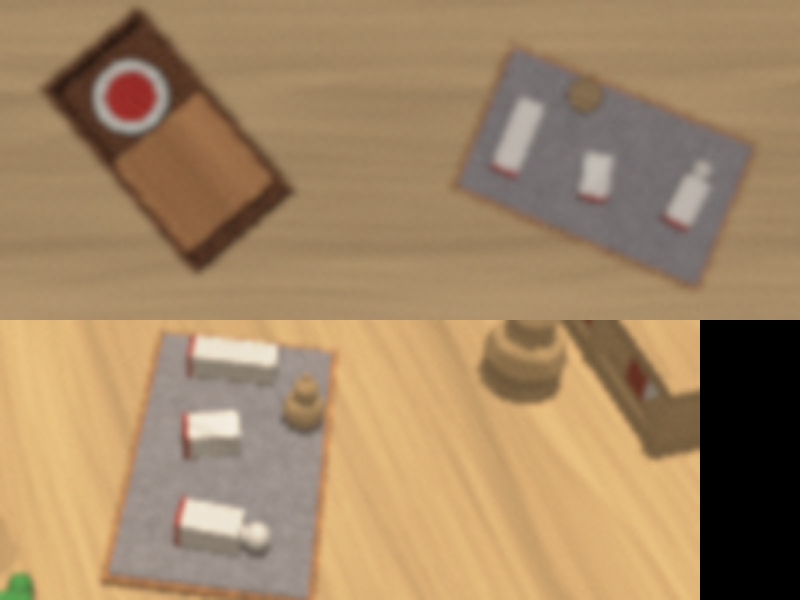

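Three candidates: (299,193) long and plain, (319,203) short and plain, (342,208) with a ball at its upper end. The crop (knob at about (703,170) top, (255,533) side) confirms that (342,208) is the knobbed one. I'll move over it for the wrist camera.

play_rows(steps=[[0.5,-0.3,0,0,0],[0.9,-0.55,0,0,0],[0.98,-0.6,0,0,0],[0.98,-0.6,0,0,0],[0.98,-0.6,0,0,0],[0.98,-0.6,0,0,0],[0.98,-0.6,0,0,0],[0.98,-0.6,0,0,0]])

```text
time: 0.95
eef_pos: [0.32, -0.44, 0.3026]
ee_rot: [-0.0, 0.99, 0.142, 0.0]
contact_force: [-0.3, -1.0, 0.3]
width: 0.0301
grasp_force: 0.0
```

play_rows(steps=[[0.98,-0.6,0,0,0],[0.98,-0.6,0,0,0],[0.98,-0.6,0,0,0],[0.98,-0.6,0,0,0],[0.98,-0.6,0,0,0],[0.98,-0.6,0,0,0],[0.8,-0.5,0,0,0],[0.4,-0.25,0,0,0]])

```text
time: 1.75
eef_pos: [0.4593, -0.2857, 0.3026]
ee_rot: [-0.0, 0.99, 0.143, 0.0]
contact_force: [-0.1, -0.5, 0.4]
width: 0.0006
grasp_force: 0.0
```

Run:
```python
from h import *
f=snap('wrist','w1'); o=manip.observe(); print(o['time'],o['eef_pos'],o['ee_rot'],o['qvel'].max(),o['contact_force'])
```

```text
1.8 [ 0.45972723 -0.28537839  0.30263567] [-3.52728654e-04  9.89752009e-01  1.42796234e-01  2.66375785e-04] 0.00434583034664048 [ 0.43636472  0.93176251 -0.42293075]
```

View pics/w1.png

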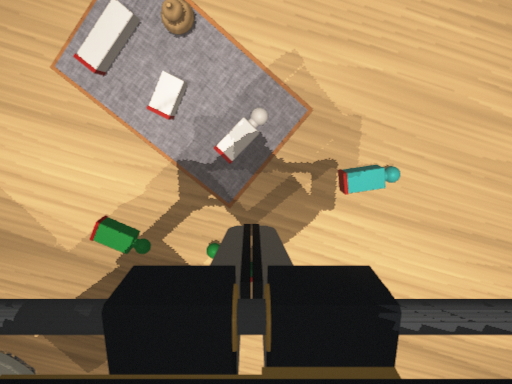

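Wrist view: knobbed seal block at (238,140), knob (259,117), red end (223,152). The green and turquoise look-alikes are off the board. I'll take a second view on the way to the case.

play_rows(steps=[[0.2,-0.5,0,0,0],[0.45,-0.97,0,0,0],[0.45,-0.97,0,0,0],[0.45,-0.97,0,0,0],[0.45,-0.97,0,0,0],[0.2,-0.5,0,0,0],[0,0,0,0,0]])

```text
time: 2.5
eef_pos: [0.4764, -0.1544, 0.3027]
ee_rot: [-0.0, 0.99, 0.143, -0.0]
contact_force: [0.0, -0.8, -0.9]
width: 0.0004
grasp_force: 0.0
```

Run:
```python
from h import *
snap('wrist','w2'); w1,w2=load('w1'),load('w2')
for f,box in ((w1,(180,80,300,180)),(w2,(200,40,511,200))):
    hsv=cv2.cvtColor(f['color'],cv2.COLOR_BGR2HSV)
    m=cv2.inRange(hsv,(0,0,150),(180,50,255)); r=cv2.inRange(hsv,(0,150,60),(8,255,255))|cv2.inRange(hsv,(172,150,60),(180,255,255))
    for nm,mm in (('w',m),('r',r)):
        n,l,st,c=cv2.connectedComponentsWithStats(mm)
        for i in range(1,n):
            if st[i,4]>20: print(nm,st[i],c[i].round(1))
```

```text
w [  66    0   67   69 2001] [102.1  32.6]
w [125   0   9   7  33] [129.3   3. ]
w [142   0  16  18  98] [149.6  10.1]
w [154   0   8   6  21] [158.2   2.5]
w [   88    18   175   141 10598] [175.5  84.5]
w [ 56  52  40  38 500] [74.8 70. ]
w [255  88   9   6  24] [258.9  90.6]
w [217 108  51  52 913] [241.7 130.6]
r [ 74  54  31  21 114] [87.4 64.6]
r [147 106  25  13  79] [158.5 112.3]
r [214 146  18  17  66] [221.9 154. ]
r [338 170  10  24 169] [342.7 181.2]
r [ 90 216  17  25  88] [ 96.1 227.3]
w [ 171   11  108  124 4136] [225.7  76.9]
w [274  42  19  16  96] [284.1  49.9]
w [312  72  44  43 341] [331.2  90.3]
w [224 108  10  15  53] [228.2 116.8]
w [ 308  117  102  127 3635] [359.8 182.7]
w [266 124  35  38 788] [282.7 143.7]
r [197 109  21  17  78] [206.6 117.4]
r [263 156  21  13  62] [272.5 162.5]
r [321 191  19  19  55] [330. 200.]
r [434 213  14  26 277] [440.8 224.9]
r [201 256   7  10  32] [204.3 261.2]
```

play_rows(steps=[[0.2,-0.5,0,0,0],[0.45,-0.97,0,0,0],[0.45,-0.97,0,0,0],[0.45,-0.97,0,0,0],[0.45,-0.97,0,0,0],[0.45,-0.97,0,0,0],[0.45,-0.97,0,0,0],[0.45,-0.97,0,0,0]])

```text
time: 3.35
eef_pos: [0.5061, 0.0439, 0.3027]
ee_rot: [0.0, 0.99, 0.141, -0.0]
contact_force: [0.5, -0.7, -0.3]
width: 0.0006
grasp_force: 0.0
```

play_rows(steps=[[0.45,-0.97,0,0,0],[0.45,-0.97,0,0,0],[0.45,-0.97,0,-0.74,0],[0.45,-0.97,0,-1,0],[0.45,-0.97,0,-1,0],[0.2,-0.5,0,-1,0],[0,0,0,-1,0],[0,0,0,0,0]])

```text
time: 4.15
eef_pos: [0.5183, 0.1893, 0.3025]
ee_rot: [0.0, 0.939, 0.343, -0.0]
contact_force: [-0.0, 0.3, 0.3]
width: 0.0004
grasp_force: 0.0
```

Run:
```python
from h import *
f=snap('wrist','w3'); o=manip.observe(); print(o['time'],o['eef_pos'],o['ee_rot'],o['contact_force'])
```

```text
4.2 [0.51827277 0.18900046 0.30251946] [ 5.29981554e-05  9.40026391e-01  3.41101681e-01 -1.57036520e-04] [ 0.41502374  0.25309061 -0.04682047]
```

View pics/w3.png

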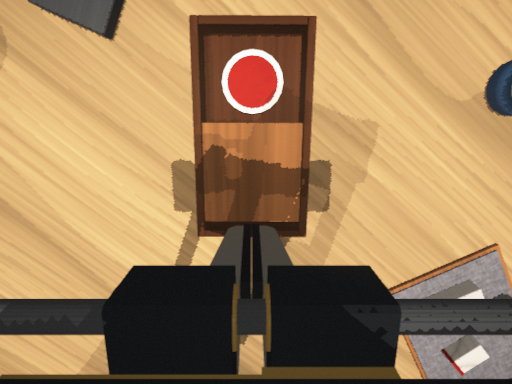

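Wrist view: case rim corners ≈ (191,16), (316,16), (307,236), (197,236). The lid runs from row 122 to row 222 and the dish is at (252,81). Now the case frame.

Run:
```python
from h import *
f=load('w3'); t=load('top0')
c=[onz(f,u,v,.044) for u,v in ((191,16),(316,16),(307,236),(197,236))]
for p in c: print(p.round(4), proj(t,p).round(1))
print('sizes',[np.linalg.norm(c[i]-c[(i+1)%4]).round(4) for i in range(4)])
y=(c[0]+c[1]-c[2]-c[3]); ang=np.degrees(np.arctan2(y[1],y[0])); C=sum(c)/4; print('case',C,ang)
x=c[1]+c[2]-c[0]-c[3]; print('x ang',np.degrees(np.arctan2(x[1],x[0])))
yh=y/np.linalg.norm(y)
for p in ((252,122),(252,221)):print('lid edge y', (onz(f,*p,.043)-C)@yh)
d=onz(f,252,81,.024); print('dish y',(d-C)@yh)
w1,w2=load('w1'),load('w2')
# dish height by two views w3/top
print('dish tri',tri(f,(252,81),t,(202.5,184.2)))
print('red',tri(w1,(221.9,154),w2,(330,200)))
# knob: brightest blob end; tri white centroid incl knob
for m in ((258.5,117),): print('w1 knob z.02',onz(w1,*m,.02))
print('red z',onz(w1,221.9,154,.02),onz(w2,330,200,.02))
```

```text
[0.6018 0.3325 0.044 ] [179.2 181.8]
[0.6774 0.2427 0.044 ] [203.7 161.2]
[0.5095 0.1002 0.044 ] [242.7 206.5]
[0.4313 0.1932 0.044 ] [217.2 228.2]
sizes [np.float64(0.1173), np.float64(0.2202), np.float64(0.1215), np.float64(0.2201)]
case [0.55498647 0.21716341 0.044     ] 39.7696025821983
x ang -49.910358839479784
lid edge y 0.012878496916750366
lid edge y -0.0929666835752785
dish y 0.05391383173214139
dish tri (array([ 0.59893774,  0.25459239, -0.0207398 ]), np.float64(0.0003820923402242419))
red (array([ 0.47453984, -0.2485632 ,  0.02480018]), np.float64(0.0012950732497757423))
w1 knob z.02 [ 0.52293403 -0.27570059  0.02      ]
red z [ 0.47319163 -0.24824605  0.02      ] [ 0.47428375 -0.25012568  0.02      ]
```

play_rows(steps=[[0.2,0.07,0.5,0,0],[0,0,1,0,0],[0,0,1,0,0],[0,0,1,0,0],[0,0,1,0,0],[0,0,1,0,0],[0,0,0.8,0,0],[0,0,0.3,0,0]])

```text
time: 5.0
eef_pos: [0.5222, 0.1901, 0.135]
ee_rot: [0.0, 0.94, 0.341, -0.002]
contact_force: [-0.1, 1.2, 0.4]
width: 0.0007
grasp_force: 0.0
```

play_rows(steps=[[0,0,0.08,0,0],[0,0,0.04,0,0],[0,0,0,0,0]])

```text
time: 5.3
eef_pos: [0.5237, 0.1911, 0.1354]
ee_rot: [0.0, 0.94, 0.342, 0.001]
contact_force: [-0.7, 0.2, 0.5]
width: 0.0004
grasp_force: 0.0
```

play_rows(steps=[[0,0,0.08,0,0],[0,0,0.04,0,0],[0,0,0.04,0,0],[0,0,0,0,0]])

```text
time: 5.7
eef_pos: [0.5236, 0.1913, 0.1315]
ee_rot: [-0.0, 0.94, 0.342, 0.001]
contact_force: [0.0, 0.5, 6.6]
width: 0.0003
grasp_force: 3.1
```

play_rows(steps=[[0,0,0.02,0,0],[0,0,0,0,0]])

```text
time: 5.9
eef_pos: [0.5239, 0.1915, 0.1314]
ee_rot: [-0.0, 0.94, 0.342, 0.001]
contact_force: [-2.4, 0.1, 10.5]
width: 0.0007
grasp_force: 5.3
```

play_rows(steps=[[0.2,0,0,0,0],[0.4,0,0,0,0],[0.4,0,0,0,0],[0.4,0,0,0,0],[0,0,0,0,0]])

```text
time: 6.4
eef_pos: [0.5518, 0.2147, 0.1315]
ee_rot: [-0.0, 0.94, 0.342, 0.002]
contact_force: [1.5, 2.0, 9.1]
width: 0.0005
grasp_force: 4.5
```

play_rows(steps=[[0.3,0,0,0,0],[0.4,0,0,0,0],[0.4,0,0,0,0],[0.4,0,0,0,0],[0.4,0,0,0,0],[0.3,0,0,0,0],[0,0,0,0,0]])

```text
time: 7.1
eef_pos: [0.5936, 0.2496, 0.1315]
ee_rot: [0.0, 0.94, 0.342, 0.001]
contact_force: [0.6, 0.9, 7.3]
width: 0.0001
grasp_force: 3.7
```

Run:
```python
from h import *
f=snap('top','t2'); s=snap('side','s2'); w=snap('wrist','w4')
print(manip.observe()['contact_force'])
a=cv2.resize(f['color'][150:240,160:260],(400,360),interpolation=cv2.INTER_CUBIC)
b=cv2.resize(w['color'],(400,300))
b=np.vstack([b,np.zeros((60,400,3),np.uint8)])
cv2.imwrite('pics/c2.png',np.hstack([a,b]))
```

```text
[1.36328029 0.71813055 5.70021332]
```

View pics/c2.png

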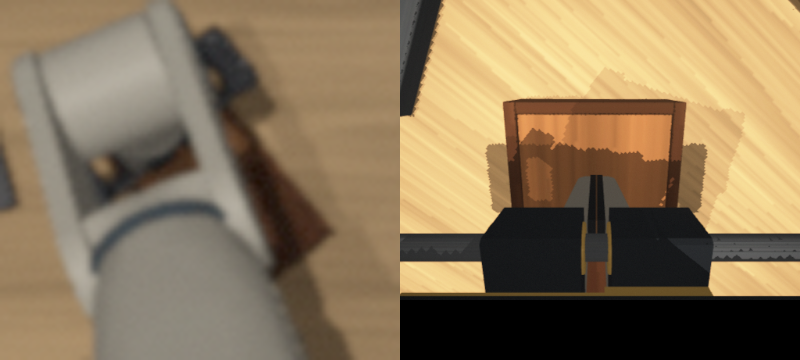

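The lid moved with the fingertips and now nearly reaches the far rim (wrist panel row 112 vs 100). I'll push on to the stop.

play_rows(steps=[[0.2,0,0.02,0,0],[0.2,0,0,0,0],[0.1,0,0,0,0],[0,0,0,0,0],[0,0,0,0,0]])

```text
time: 7.75
eef_pos: [0.599, 0.2542, 0.1313]
ee_rot: [0.001, 0.94, 0.342, -0.004]
contact_force: [-15.7, -14.7, 29.1]
width: 0.0002
grasp_force: 14.4
```

play_rows(steps=[[0,0,-0.4,0,0],[-0.5,0,-1,0,60],[-1,0,-1,0,60],[-1,0,-1,0,60],[-1,0,-1,0,60],[-1,0,-0.6,0,60],[-0.5,0,0,0,60],[0,0,0,0,60]])

```text
time: 8.55
eef_pos: [0.5051, 0.176, 0.2547]
ee_rot: [-0.0, 0.94, 0.342, 0.0]
contact_force: [0.5, 0.5, -0.5]
width: 0.0544
grasp_force: 0.0
```

Run:
```python
from h import *
w=snap('wrist','w5'); o=manip.observe(); print(o['time'],o['eef_pos'],o['ee_rot'])
```

```text
8.6 [0.50591654 0.17648381 0.2543378 ] [-6.81038151e-05  9.39735474e-01  3.41902355e-01  1.17954013e-04]
```

View pics/w5.png

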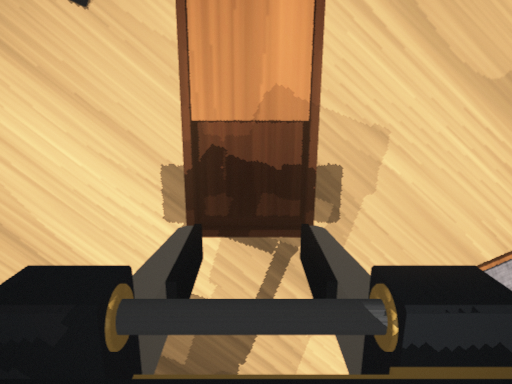

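The lid is fully open: its edge is at row 121 and the empty well is visible at rows 122–225. Back to the seal, turning to its axis (about -29°).

play_rows(steps=[[-0.4,0.45,0,0,60],[-0.8,0.9,0,0,60],[-0.82,0.93,0,0,60],[-0.82,0.93,0,0,60],[-0.82,0.93,0,0,60],[-0.82,0.93,0,0,60],[-0.82,0.93,0,0,60],[-0.82,0.93,0,0,60]])

```text
time: 9.4
eef_pos: [0.5004, -0.0563, 0.2537]
ee_rot: [-0.0, 0.94, 0.342, -0.001]
contact_force: [0.3, 0.3, -0.6]
width: 0.0598
grasp_force: 0.0
```

play_rows(steps=[[-0.82,0.93,0,0,60],[-0.82,0.93,0,0,60],[-0.82,0.93,0,0,60],[-0.82,0.93,0,0,60],[-0.82,0.93,0,0,60],[-0.82,0.93,0,0,60],[-0.4,0.45,0,0.5,60],[0,0,0,1,60]])

```text
time: 10.2
eef_pos: [0.4952, -0.2576, 0.2538]
ee_rot: [-0.0, 0.961, 0.277, -0.0]
contact_force: [0.1, 0.7, 0.8]
width: 0.06
grasp_force: 0.0
```

play_rows(steps=[[0,0,0,1,60],[0,0,0,1,60],[0,0,0,1,60],[0,0,0,1,60],[0,0,0,1,60],[0,0,0,1,60],[0,0,0,1,60],[0,0,0,1,60]])

```text
time: 11.0
eef_pos: [0.4953, -0.2553, 0.2539]
ee_rot: [-0.0, 0.998, -0.068, -0.001]
contact_force: [1.2, 0.4, -0.2]
width: 0.06
grasp_force: 0.0
```

play_rows(steps=[[0,0,0,1,60],[0,0,0,1,60],[0,0,0,1,60],[0,0,0,1,60],[0,0,0,0,60]])

```text
time: 11.5
eef_pos: [0.4953, -0.2553, 0.254]
ee_rot: [-0.0, 0.971, -0.239, -0.001]
contact_force: [-0.1, 0.1, 0.2]
width: 0.0602
grasp_force: 0.0
```

Run:
```python
from h import *
f=snap('wrist','w6'); o=manip.observe(); print(o['time'],o['eef_pos'],o['ee_rot'],o['joint_positions'][5])
w=load('w5'); C=np.array([.555,.2172,.044]); yh=np.array([np.cos(np.radians(39.8)),np.sin(np.radians(39.8)),0])
print('lid edge y',(onz(w,250,121,.043)-C)@yh,'rim rear',(onz(w,250,237,.044)-C)@yh, [onz(w,u,200,.044) for u in (186,316)])
hsv=cv2.cvtColor(f['color'],cv2.COLOR_BGR2HSV)
for nm,mm in (('w',cv2.inRange(hsv,(0,0,140),(180,45,255))),('r',cv2.inRange(hsv,(0,150,60),(8,255,255))|cv2.inRange(hsv,(172,150,60),(180,255,255)))):
    n,l,st,c=cv2.connectedComponentsWithStats(mm)
    for i in range(1,n):
        if st[i,4]>40: print(nm,st[i],c[i].round(1))
```

```text
11.55 [ 0.49532435 -0.25530199  0.25408011] [-1.75211918e-04  9.71461662e-01 -2.37196095e-01 -4.69379178e-04] 1.5710203530915154
lid edge y -0.003262971811273134 rim rear -0.1108405599576195 [array([0.45956683, 0.21522735, 0.044     ]), array([0.53666743, 0.12325584, 0.044     ])]
w [263 105  22  11  93] [273.3 108.5]
w [245 107  12   8  46] [250.4 110.3]
w [216 109  14  16  81] [223.4 116.1]
w [232 109   8  14  54] [235.3 115.4]
w [198 111  14  14  77] [204.8 117. ]
w [   47   112   149   143 11553] [115.1 186.1]
w [247 114  45  38 503] [266.3 133.8]
w [187 116   9  14  65] [191.2 122.1]
w [229 119  17  16  87] [236.7 127.4]
w [177 134  27  24 226] [190.3 144.2]
w [244 180  25  27 584] [256. 193.]
r [368 123  29  20 229] [381.6 132.4]
r [244 207  25   4  99] [255.9 208.5]
r [164 212  28  16  95] [177.6 221.3]
r [ 79 227  34  12 109] [ 95.7 235.2]
r [208 335  11  28  83] [212.3 349.6]
```

View pics/w6.png

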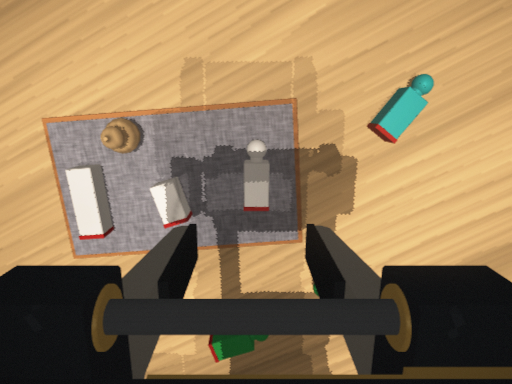

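The wrist view shows the seal's top face at columns 244–269, rows ~160–209, with the knob at (257,149). It is nearly aligned with the tool; the other stones are at (88,200) and (170,202).

Run:
```python
from h import *
f=load('w6'); w1=load('w1'); w2=load('w2')
o=manip.observe(); p=o['eef_pos']; q=o['ee_rot']; ph=2*np.arctan2(q[2],q[1]); X=np.array([np.cos(ph),np.sin(ph),0]); Y=np.array([np.sin(ph),-np.cos(ph),0])
print('phi',np.degrees(ph))
col=f['color'][:,:,:].astype(int)
print([tuple(col[r,256]) for r in range(138,216,3)])
for z in (.024,.032,.036):
    print(z,[( (onz(f,u,v,z)-p)@X*1e3, (onz(f,u,v,z)-p)@Y*1e3) for u,v in ((257,149),(256.5,161),(256,208),(244,193),(269,193))])
# height: red end tri between views with bottom-end top edge
for a,b,fa,fb in (((221.9,154),(255.9,208.5),w1,f),((330,200),(255.9,208.5),w2,f)): print('tri',tri(fa,a,fb,b))
```

```text
phi -27.442224506363793
[(np.int64(116), np.int64(119), np.int64(126)), (np.int64(159), np.int64(172), np.int64(184)), (np.int64(186), np.int64(200), np.int64(213)), (np.int64(204), np.int64(220), np.int64(229)), (np.int64(202), np.int64(216), np.int64(227)), (np.int64(112), np.int64(121), np.int64(131)), (np.int64(107), np.int64(116), np.int64(123)), (np.int64(112), np.int64(121), np.int64(130)), (np.int64(105), np.int64(114), np.int64(123)), (np.int64(112), np.int64(121), np.int64(129)), (np.int64(111), np.int64(120), np.int64(128)), (np.int64(112), np.int64(120), np.int64(129)), (np.int64(112), np.int64(121), np.int64(130)), (np.int64(112), np.int64(121), np.int64(129)), (np.int64(117), np.int64(127), np.int64(136)), (np.int64(149), np.int64(161), np.int64(172)), (np.int64(151), np.int64(162), np.int64(174)), (np.int64(149), np.int64(162), np.int64(171)), (np.int64(150), np.int64(163), np.int64(173)), (np.int64(150), np.int64(162), np.int64(173)), (np.int64(147), np.int64(161), np.int64(172)), (np.int64(149), np.int64(159), np.int64(171)), (np.int64(148), np.int64(160), np.int64(1
[... 615 characters left out ...]
p.float64(-20.66816250815298), np.float64(4.617388067836949)), (np.float64(-5.721687659291511), np.float64(-6.829839939239349)), (np.float64(-5.798255445571471), np.float64(17.00291393745735))]
0.036 [(np.float64(36.48027552629992), np.float64(5.440575234873096)), (np.float64(25.50595634235725), np.float64(4.995366142279128)), (np.float64(-19.47634080580696), np.float64(4.558852660103974)), (np.float64(-4.726345888504858), np.float64(-6.737895009761198)), (np.float64(-4.801907147589631), np.float64(16.781563732268953))]
tri (array([ 0.47474926, -0.24921926,  0.0322556 ]), np.float64(0.000869035542246593))
tri (array([ 0.47410482, -0.24859712,  0.02588254]), np.float64(0.0025891632660186175))
```

play_rows(steps=[[0.16,0.2,0.4,0,50],[0,0,1,0,50],[0,0,1,0,50],[0,0,1,0,50],[0,0,1,0,50],[0,0,0.8,0,50],[0,0,0.3,0,50],[0,0,0,0,50]])

```text
time: 12.35
eef_pos: [0.4959, -0.2616, 0.1158]
ee_rot: [-0.0, 0.971, -0.237, -0.001]
contact_force: [-0.3, -0.4, 1.0]
width: 0.05
grasp_force: 0.0
```

play_rows(steps=[[0,0,0.3,0,50],[0,0,0.2,0,50],[0,0,0.16,0,50],[0,0,0,0,50]])

```text
time: 12.75
eef_pos: [0.4964, -0.2617, 0.1005]
ee_rot: [-0.0, 0.971, -0.237, -0.0]
contact_force: [0.4, -0.0, 0.4]
width: 0.05
grasp_force: 0.0
```

play_rows(steps=[[0,0,0,0,24],[0,0,0,0,15],[0,0,0,0,15],[0,0,0,0,15],[0,0,0,0,15]], squeeze=15)

```text
time: 13.25
eef_pos: [0.4966, -0.2618, 0.1009]
ee_rot: [0.0, 0.971, -0.237, 0.0]
contact_force: [-0.7, -0.1, 2.4]
width: 0.0239
grasp_force: 15.0
```

play_rows(steps=[[0,0,-0.1,0,15],[0,0,-0.3,0,15],[0,0,-0.8,0,15],[0,0,-1,0,15],[0,0,-1,0,15],[0,0,-0.6,0,15],[0,0,-0.2,0,15],[0,0,0,0,15]])

```text
time: 14.05
eef_pos: [0.4968, -0.2619, 0.2014]
ee_rot: [0.0, 0.971, -0.238, 0.001]
contact_force: [0.8, -0.8, -1.7]
width: 0.024
grasp_force: 15.0
```

Run:
```python
from h import *
f=snap('wrist','w7'); s=snap('side','s7'); o=manip.observe(); print(o['time'],o['eef_pos'],o['width'],o['grasp_force'],o['contact_force'])
a=cv2.resize(f['color'][80:384,100:412],(410,400)); b=cv2.resize(s['color'][190:310,180:297],(390,400),interpolation=cv2.INTER_CUBIC)
cv2.imwrite('pics/c7.png',np.hstack([a,b]))
```

```text
14.15 [ 0.49608789 -0.26153667  0.2000517 ] 0.02391471946240486 14.999551624059677 [ 0.25130081  0.224646   -0.66979243]
```

View pics/c7.png

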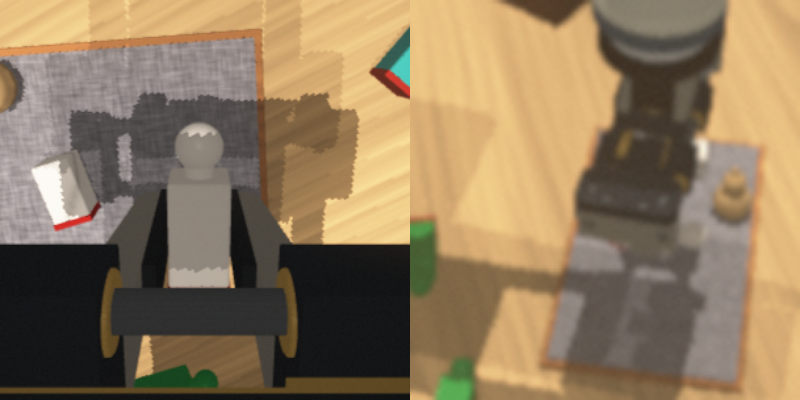

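The stone is held level and straight (width 24 mm, knob ahead). I'll turn and carry it over the well.

play_rows(steps=[[0,0,0,-0.45,15],[0,0,0,-1,15],[0,0,0,-1,15],[0,0,0,-1,15],[0,0,0,-1,15],[0,0,0,-1,15],[0,0,0,-1,15],[0,0,0,-1,15]])

```text
time: 14.95
eef_pos: [0.496, -0.2615, 0.1994]
ee_rot: [-0.001, 0.996, 0.087, -0.001]
contact_force: [0.3, 0.3, -1.2]
width: 0.0239
grasp_force: 15.0
```

play_rows(steps=[[0,0,0,-1,15],[0,0,0,-1,15],[0,0,0,-1,15],[0,0,0,-1,15],[0,0,0,-1,15],[0,0,0,-1,15],[0,0,0,0,15],[0.42,-0.47,0,0,15]])

```text
time: 15.75
eef_pos: [0.4969, -0.2465, 0.1999]
ee_rot: [-0.0, 0.941, 0.338, -0.0]
contact_force: [0.2, 1.2, -1.0]
width: 0.0238
grasp_force: 15.0
```

play_rows(steps=[[0.83,-0.943,0,0,15],[0.83,-0.943,0,0,15],[0.83,-0.943,0,0,15],[0.83,-0.943,0,0,15],[0.83,-0.943,0,0,15],[0.83,-0.943,0,0,15],[0.83,-0.943,0,0,15],[0.83,-0.943,0,0,15]])

```text
time: 16.55
eef_pos: [0.5032, 0.0072, 0.2004]
ee_rot: [-0.0, 0.941, 0.339, -0.0]
contact_force: [-0.3, -0.4, -1.5]
width: 0.0239
grasp_force: 15.0
```

play_rows(steps=[[0.83,-0.943,0,0,15],[0.83,-0.943,0,0,15],[0.83,-0.943,0,0,15],[0.83,-0.943,0,0,15],[0.83,-0.943,0,0,15],[0.42,-0.47,0,0,15],[0,0,0,0,15],[0,0,0,0,15]])

```text
time: 17.35
eef_pos: [0.5083, 0.1777, 0.2003]
ee_rot: [0.0, 0.94, 0.34, -0.0]
contact_force: [-0.9, -0.4, -1.6]
width: 0.024
grasp_force: 15.0
```

Run:
```python
from h import *
f=snap('wrist','w8'); o=manip.observe(); p=o['eef_pos']; q=o['ee_rot']; ph=2*np.arctan2(q[2],q[1]); print(o['time'],p,np.degrees(ph),o['width'],o['grasp_force'])
d=np.array([.5081,.1782])-p[:2]; print('shift units',d@[np.cos(ph),np.sin(ph)]/.025,d@[np.sin(ph),-np.cos(ph)]/.025)
```

```text
17.4 [0.50847169 0.17721111 0.20041749] 39.73813843587001 0.023891398674022738 14.999502450227737
shift units 0.013854157139391877 -0.0399217377577042
```

View pics/w8.png

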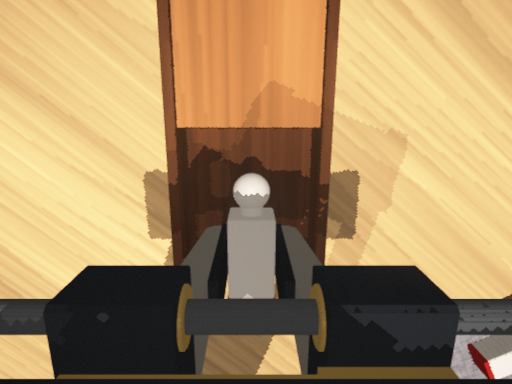

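The stone is centred over the well (knob (251,190), lid edge row 128). Lowering.

play_rows(steps=[[0,-0.04,0.3,0,15],[0,0,0.7,0,15],[0,0,0.8,0,15],[0,0,0.8,0,15],[0,0,0.6,0,15],[0,0,0.4,0,15],[0,0,0.16,0,15],[0,0,0,0,15]])

```text
time: 18.2
eef_pos: [0.5081, 0.1782, 0.1063]
ee_rot: [-0.0, 0.941, 0.34, -0.0]
contact_force: [-0.3, 0.4, -0.6]
width: 0.0242
grasp_force: 15.0
```

play_rows(steps=[[0,0,0.08,0,15],[0,0,0.08,0,15],[0,0,0.04,0,15],[0,0,0,0,15]])

```text
time: 18.6
eef_pos: [0.5083, 0.1787, 0.1018]
ee_rot: [-0.0, 0.94, 0.34, 0.0]
contact_force: [0.0, 0.2, -0.6]
width: 0.0235
grasp_force: 15.0
```

play_rows(steps=[[0,0,0.04,0,15],[0,0,0.04,0,15],[0,0,0,0,15]])

```text
time: 18.9
eef_pos: [0.5082, 0.1786, 0.0996]
ee_rot: [-0.0, 0.94, 0.34, -0.0]
contact_force: [0.5, 0.6, -1.3]
width: 0.0241
grasp_force: 15.0
```

play_rows(steps=[[0,0,0.04,0,15],[0,0,0,0,15]])

```text
time: 19.1
eef_pos: [0.5084, 0.1787, 0.0989]
ee_rot: [-0.0, 0.94, 0.34, 0.0]
contact_force: [-0.2, -0.4, 4.3]
width: 0.0242
grasp_force: 15.0
```

Touchdown (force up to 4.3 N). Releasing and lifting.

play_rows(steps=[[0,0,0,0,30],[0,0,0,0,38],[0,0,0,0,40],[0,0,0,0,40],[0,0,0,0,40]])

```text
time: 19.6
eef_pos: [0.5083, 0.1786, 0.0987]
ee_rot: [-0.0, 0.94, 0.34, 0.0]
contact_force: [-0.1, 0.2, 0.2]
width: 0.0396
grasp_force: 0.0
```

play_rows(steps=[[0,0,-0.3,0,40],[0,0,-0.8,0,40],[0,0,-1,0,40],[0,0,-1,0,40],[0,0,-1,0,40],[0,0,-0.7,0,40],[0,0,-0.3,0,40],[0,0,0,0,40]])

```text
time: 20.4
eef_pos: [0.5087, 0.1788, 0.2273]
ee_rot: [0.0, 0.94, 0.34, 0.001]
contact_force: [-0.2, 0.6, 0.0]
width: 0.0399
grasp_force: 0.0
```

Run:
```python
from h import *
f=snap('wrist','w9'); o=manip.observe(); print(o['time'],o['eef_pos'],o['contact_force'],o['width'])
p=o['eef_pos'];q=o['ee_rot']; ph=2*np.arctan2(q[2],q[1])
C=np.array([.555,.2172]);a=np.radians(39.8)
d=C+.050*np.array([np.cos(a),np.sin(a)])-p[:2]; print('to lid centre units',d@[np.cos(ph),np.sin(ph)]/.025,d@[np.sin(ph),-np.cos(ph)]/.025)
```

```text
20.45 [0.50825466 0.17861655 0.22630854] [ 0.01276278 -0.62266709  0.16293189] 0.039966731387026236
to lid centre units 4.42445813442319 0.00859389367013695
```

View pics/w9.png

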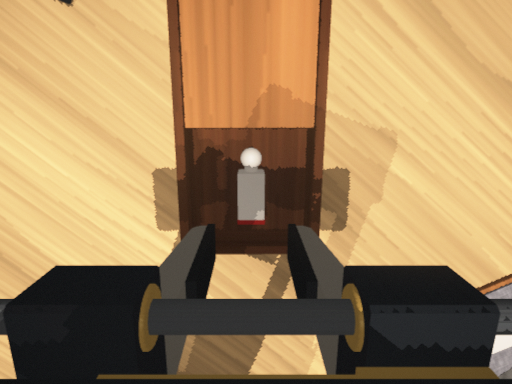

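The stone lies flat in the well at (251,190), released. Now to the lid, fingers closed.

play_rows(steps=[[0.5,0,0,0,0],[1,0,0,0,0],[1,0,0,0,0],[1,0,0,0,0],[0.6,0,0,0,0],[0.3,0,0.4,0,0],[0,0,1,0,0],[0,0,1,0,0]])

```text
time: 21.25
eef_pos: [0.5927, 0.2491, 0.1641]
ee_rot: [0.0, 0.94, 0.34, -0.0]
contact_force: [-0.2, 0.7, 0.5]
width: 0.0004
grasp_force: 0.0
```

play_rows(steps=[[0,0,0.8,0,0],[0,0,0.4,0,0],[0,0,0.08,0,0],[0,0,0.04,0,0],[0,0,0,0,0]])

```text
time: 21.75
eef_pos: [0.5933, 0.2491, 0.1338]
ee_rot: [-0.0, 0.94, 0.34, 0.001]
contact_force: [-0.1, 0.2, -0.7]
width: 0.0003
grasp_force: 0.0
```

play_rows(steps=[[0,0,0.08,0,0],[0,0,0.06,0,0],[0,0,0,0,0]])

```text
time: 22.05
eef_pos: [0.5934, 0.2492, 0.1315]
ee_rot: [-0.0, 0.94, 0.34, 0.001]
contact_force: [-3.0, -2.0, 9.7]
width: 0.0008
grasp_force: 5.4
```

play_rows(steps=[[-0.2,0,0.01,0,0],[-0.4,0,0,0,0],[-0.4,0,0,0,0],[-0.4,0,0,0,0],[-0.4,0,0,0,0],[-0.2,0,0,0,0],[0,0,0,0,0]])

```text
time: 22.75
eef_pos: [0.5551, 0.2173, 0.1314]
ee_rot: [-0.0, 0.94, 0.34, 0.002]
contact_force: [-2.7, -0.6, 12.0]
width: 0.0003
grasp_force: 5.9
```

play_rows(steps=[[-0.2,0,0,0,0],[-0.4,0,0,0,0],[-0.4,0,0,0,0],[-0.4,0,0,0,0],[-0.4,0,0,0,0],[-0.2,0,0,0,0],[0,0,0,0,0]])

```text
time: 23.45
eef_pos: [0.5169, 0.1853, 0.1314]
ee_rot: [-0.0, 0.94, 0.34, 0.002]
contact_force: [-2.1, -0.3, 13.0]
width: 0.0001
grasp_force: 6.6
```

play_rows(steps=[[-0.15,0,0,0,0],[-0.1,0,0,0,0],[0,0,0,0,0]])

```text
time: 23.75
eef_pos: [0.5134, 0.182, 0.1314]
ee_rot: [-0.0, 0.94, 0.34, 0.003]
contact_force: [1.8, 2.2, 7.5]
width: 0.0007
grasp_force: 4.0
```

play_rows(steps=[[0,0,-0.4,0,0],[0,0,-1,0,0],[0,0,-1,0,0],[-0.5,0,-1,0,0],[-1,0,-0.6,0,0],[-0.5,0,0,0,0],[0,0,0,0,0]])

```text
time: 24.45
eef_pos: [0.4714, 0.1482, 0.2295]
ee_rot: [0.0, 0.941, 0.34, -0.0]
contact_force: [0.1, 0.4, 0.7]
width: 0.0004
grasp_force: 0.0
```

Run:
```python
from h import *
f=snap('wrist','w10'); o=manip.observe(); print(o['time'],o['eef_pos'],o['contact_force'])
g=cv2.cvtColor(f['color'],cv2.COLOR_BGR2HSV)
C=np.array([.555,.2172,.044]); yh=np.array([np.cos(np.radians(39.8)),np.sin(np.radians(39.8)),0])
h=f['color'].astype(int)[:,235:265].mean(1).sum(1)
for r in range(5,225,1):
    if abs(h[r+2]-h[r-2])>60: print(r,h[r].round(),((onz(f,251,r,.043)-C)@yh*1e3).round(1))
```

```text
24.5 [0.47228018 0.14872412 0.22923422] [ 0.47341948  0.1344563  -1.30411969]
21 302.0 26.2
22 319.0 25.5
23 374.0 24.8
24 450.0 24.2
25 552.0 23.5
26 686.0 22.8
27 747.0 22.1
28 751.0 21.4
30 753.0 20.1
31 735.0 19.4
32 669.0 18.7
33 486.0 18.0
34 258.0 17.3
35 126.0 16.6
36 127.0 16.0
38 153.0 14.6
39 177.0 13.9
40 204.0 13.2
53 221.0 4.1
54 238.0 3.4
55 316.0 2.7
56 395.0 2.0
57 394.0 1.3
165 291.0 -81.7
166 278.0 -82.6
167 251.0 -83.4
168 210.0 -84.2
169 191.0 -85.1
189 168.0 -102.1
190 122.0 -102.9
191 99.0 -103.8
198 101.0 -109.9
199 149.0 -110.8
200 254.0 -111.6
201 253.0 -112.5
222 295.0 -131.3
223 276.0 -132.2
224 182.0 -133.1
```

The lid's edges are at y = +2.7 and -103 mm, so it is fully closed. Handing in.

```bash
python3 -c "
from cell import manip
print(manip.job_done())"
```

```text
the job is handed in; nothing more can be done
None
```

I laid the knobbed seal stone flat in the empty well and slid the lid fully closed over it. The job is handed in at about 24.5 s, but the hand-in returned no verdict.

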